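# Mount the tube disc on the bench mixer

### The job

Mount the blue tube disc on the bench mixer: lower its bore over the spindle, turn it under light pressure until all five studs slip into their holes, and let it down fully home, flat on the drive plate. Then push the black hold-down cap onto the end of the spindle until it snaps past the spring balls and sits fully home on the disc. Work gently so that the mixer's rubber mounts are not crushed, let go of everything at the end, and leave the other things on the table where they are.

Things in the scene. Friction and masses are not known exactly. Their poses are not given: they have to be found in the camera images.
- mixer: Grey bench tube mixer, fixed: foot 150 x 150 x 42 mm, control strip on its -x side, round tower 100 mm wide. Origin on the table below the spindle axis, z up. Its round drive plate (100 mm) floats on rubber mounts: rigid up to 4 N of downward load, then it sinks 1 mm per 5 N to a hard stop after 4 mm (24 N); 50 N crushes it.
- mixer_seat (a point): Point on the spindle axis in the top face of the unloaded drive plate, 103 mm over the table; axes as mixer. The disc's home. Behind the mixer a fixed shelf board hangs less than 0.6 m over the table, from about x = 0.62 m on: keep the wrist clear of it.
- stud_tips (a point): Point on the spindle axis level with the stud tips, 14 mm above mixer_seat; axes as mixer. 5 upright studs of 8 mm with conical tips (top 3 mm, 5 mm wide at the end), evenly spaced on an 80 mm circle. The drive plate stopped at any angle, which is not that of this frame and not measured: find it by eye or by feel. Its gear keeps it from turning (up to 3 N m).
- spindle_tip (a point): Tip of the upright spindle, 58 mm above mixer_seat; axes as mixer. Steel, 16 mm thick up to 30 mm above mixer_seat, tapering to 12 mm at 34 mm; its top 4 mm taper to 7 mm. Three spring balls stand out of it by 2.5 mm, 10 mm below the tip.
- tube_disc: Loose blue disc, 148 mm wide, 10 mm thick, 0.26 to 0.42 kg, lying flat. Origin in the centre of its underside, z up. Bore of 18 mm; 5 stud holes of 11 mm on an 80 mm circle, the first on +x; 10 tube holes of 14 mm further out. Home, its origin lies at mixer_seat; resting on the stud tips, 14 mm higher.
- boss_top (a point): Centre of the top of the grey boss on the disc, 36 mm over the disc's underside; axes as tube_disc. The boss is 26 mm high over the plate, 46 mm wide along x, with two upright flats 36 mm apart that face +y and -y: grip it there.
- cap: Loose black ribbed knob with a red dot on top, 34 mm wide, 32 mm high, 0.1 kg, standing on its open end. Origin in the centre of its open underside, z up. Bore 14 mm, 18 mm at the mouth. Home, its origin lies at boss_top, 36 mm above mixer_seat; it meets the spring balls about 12 mm higher and needs a push of about 5 N to snap past them.
- timer: White kitchen timer with a red knob, 64 x 64 x 39 mm, loose; leave alone. Origin under its centre.
- blue_bottle: Small white dropper bottle with a blue cap, 26 x 67 mm, loose; leave alone. Origin under its centre.
- red_bottle: Small white dropper bottle with a red cap, 26 x 67 mm, loose; leave alone. Origin under its centre.
- label_roll: Roll of white labels, 59 x 98 x 32 mm, loose; leave alone. Origin under its centre.
- marker: White and red marker pen, 135 mm long, loose, lying; leave alone. Origin under its centre.

How it is judged:
By the outcome, as a careful person would: the job done as asked, in the order asked, and still so for the second after the job is handed in, with the robot touching nothing.
It also fails if it takes over 72 s, if anything falls off the work surface, if the arm or the gripper's body presses on something with over 40 N, if the wrist force passes 120 N, or if a joint passes its speed limit or range.

### The arm

A 7-joint arm with a two-finger parallel gripper is mounted at the origin on a cart in front of the work surface, level with it; the furniture and walls round the work are solid. World frame = base frame: x ahead of the robot, y to its left, z up, the work surface at z = 0. Lengths are in m, angles in rad, forces in N, time in s.
With the tool pointing down it reaches from about 0.4 to 0.925 m from the base axis. Payload 4.1 kg.
Tool frame: the origin (TCP) lies at the very end of the fingers, on their centre line; the grasp point (between the pads) lies 19 mm behind it; z points along the fingers, y is the direction in which the jaws open and shut (so a half turn about z gives the same grasp; the last joint's range is limited). The gripper opens to 85 mm and grips with 20 to 120 N. Pads are 22 mm wide; open, the fingers measure 114 mm over their backs; the gripper's body (76 mm by 85 mm) begins 54 mm behind the grasp point. The pads swing forward as they close: fully open they stand 13 mm farther back than shut.
Start: joints at [-1.328, 0.398, 0.045, 1.537, -0.019, 1.207, -0.051], TCP at [0.218, 0.612, 0.231] pointing down, gripper open.
Joint ranges: [-2.82, 2.82], [-0.49, 2.23], [-1.37, 1.46], [0, 2.46], [-1.36, 4.5], [0.23, 2], [-2.94, 2.94]. Speed limits (rad/s): [2.57, 2.57, 3.14, 3.14, 3.14, 3.14, 3.14].

### API

Orientations are given as a unit quaternion [w, x, y, z].
In Python, from station import ctrl, cams gives the robot as it stands. The module is installed in compiled form; this text tells all that it offers.
- The arm moves only by the shell command python3 -m pendant 'ROWS'. ROWS is JSON, a list of rows, each a list of 7 numbers: the shift along the tool's x, y, z in mm, then the turn, a rotation vector about the tool's x, y, z in degrees, then the finger opening in mm, from 0 to 85.4. A call has 1 to 5 rows; each row shifts and turns the commanded pose from where the row before left it, along the tool's axes as they then stand; what a row does not reach is not made up. A row lasts 1/8 s, in which the tool goes at most 62.5 mm and 10.7 degrees, less where a joint would pass 70% of its speed; a pose out of reach is approached as far as the arm can. A call is refused whole if a number of a shift passes 62.5 or a number of a turn 10.7, either way. A call with a gripper value outside its range is refused whole. The fingers move at their own pace and stop on an object; the grip force is fixed at half the most. Time passes only in rows, so rows that do not move let the fingers close. It gives the time, the measured TCP pose, the force and the opening at its end, in the units of the state.
- ctrl.read_state(): the state, without advancing time (a new reading comes with each control period).
- cams.get_image(name): name is "scene" or "top"; returns a dict with "color" (384x512x3 uint8, blue, green, red), "depth" (384x512 float32, m along the optical axis (not along the pixel's ray), 0 where there is no reading), "fovy" (degrees; the focal length in pixels is half the picture's height over the tangent of half this angle, whatever the lens; pixels are square), "cx", "cy" (the principal point, pixels), "k1" (the pictures are not rectified: a ray, as slopes to the right and down, at radius r is drawn at 1 + k1 r^2 times it, then the intrinsics apply), "eye" and "rotation" of the camera in the world. Camera axes: x right, y up, looking along -z (the intrinsics and any distortion apply to the point x, -y, -z); pixel columns grow to the right and rows downward; lengths in m; the calibration is good to about 2 mm. A picture is of the moment at which its call begins.
- ctrl.sign_off(): hands the job in, once; it reports no verdict.
Trained networks look in a picture, given as the dict that the camera call returned (one of the last four; its "shot" number tells which), for a name from the list of things; names that differ only in an ending like _2 or _b are one class to them, and where a whole thing is asked for, a point or a joint stands for the part that bears it (a point fixed in the world has none). Each returns a list of dicts, best first, with "conf" (0 to 1); they miss things now and then, are a little off and sometimes report something else, mostly with a low value. They report only what shows in the picture. A call takes as long as a camera call.
- cams.spot_in(picture, target): "xyz" ([x, y, z] in m, in world coordinates, good to about 4 mm: the middle of the surface that is visible of it).
The state is a dict: "time": time; "q": joint angles; "joint_vel": joint speeds; "joint_torque": joint torques, N m; "tcp_pos": TCP position; "orientation": TCP orientation; "contact_force": force on the tool from outside, world axes, zero at the start; "torque": the same for the moment, N m; "gripper_width": opening from 0.0 (shut) to 1.0 (fully open).
Only numpy, scipy, OpenCV 4.12 (cv2) and the standard library are available. Lean on these libraries where they do the work, as an engineer would, in place of code of your own. Each camera call takes 0.05 s, during which the arm holds its last target. There are 200 camera calls.

## Working session

There is one attempt and no reset: what is moved stays moved. The work goes in short steps, Python scripts to look and compute and a shell command to move; the robot and the scene stay as the last step left them, time stands still between calls to the robot, and variables do not carry over. Pictures are saved under pics/ and viewed, about 8 in all and at most 12, crops included, and the job is handed in when it is done.

```bash
mkdir -p pics
cat > h.py <<'E'
import numpy as np, cv2
from station import ctrl, cams
from scipy.spatial.transform import Rotation as R
def K(p):
    f=p["color"].shape[0]/2/np.tan(np.radians(p["fovy"])/2)
    return np.array([[f,0,p["cx"]],[0,f,p["cy"]],[0,0,1.]]),np.array([p["k1"],0,0,0.])
def rot(p):
    r=np.array(p["rotation"],float)
    return r.reshape(3,3) if r.size==9 else R.from_quat(r[[1,2,3,0]]).as_matrix()
def world(p,uv,d=None,z=None):
    k,D=K(p); uv=np.array(uv,float).reshape(-1,1,2)
    s=cv2.undistortPoints(uv,k,D).reshape(-1,2)
    ray=np.c_[s[:,0],-s[:,1],-np.ones(len(s))]@rot(p).T; e=np.array(p["eye"])
    t=(z-e[2])/ray[:,2] if d is None else np.array(d)
    return e+ray*np.reshape(t,(-1,1))
def pix(p,X):
    c=(np.atleast_2d(X)-np.array(p["eye"]))@rot(p)*[1,-1,-1]
    k,D=K(p); return cv2.projectPoints(c,np.zeros(3),np.zeros(3),k,D)[0].reshape(-1,2)
def cloud(p):
    h,w=p["depth"].shape; v,u=np.mgrid[:h,:w]
    return world(p,np.stack([u,v],-1).reshape(-1,2),p["depth"].ravel()).reshape(h,w,3)
E
python3 - <<'E'
from h import *
s=ctrl.read_state();print({k:np.round(v,3) for k,v in s.items()})
ims=[]
for n in("scene","top"):
    p=cams.get_image(n);ims.append(p["color"]);print(n,p["eye"],p["fovy"],p["k1"],np.round(rot(p),2).tolist())
    for t in("mixer","tube_disc","boss_top","cap","spindle_tip","stud_tips","timer","blue_bottle","red_bottle","label_roll","marker"):
        try:
            print(t,[(np.round(d["xyz"],3).tolist(),round(d["conf"],2),np.round(pix(p,d["xyz"])).tolist()) for d in cams.spot_in(p,t)[:2]])
        except Exception as e: print(t,e)
cv2.imwrite("pics/s.png",cv2.resize(ims[0],(768,576))); cv2.imwrite("pics/t.png",cv2.resize(ims[1],(768,576)))
E
```

```text
{'time': np.float64(0.0), 'q': array([-1.328,  0.399,  0.045,  1.538, -0.019,  1.207, -0.051]), 'joint_vel': array([-0.   ,  0.   , -0.001,  0.   ,  0.001, -0.   , -0.003]), 'joint_torque': array([-0.0000e+00, -4.7512e+01,  1.3650e+00, -2.5422e+01,  1.2000e-02,
        9.0000e-03,  0.0000e+00]), 'tcp_pos': array([0.218, 0.612, 0.23 ]), 'orientation': array([-0.   ,  0.17 ,  0.985, -0.001]), 'contact_force': array([0.048, 0.152, 0.122]), 'torque': array([ 0.022, -0.013, -0.016]), 'gripper_width': np.float64(0.996)}
scene [-0.35580513 -0.67117013  0.71330299] 49.45930470581313 -0.14409728953785675 [[0.55, 0.42, -0.72], [-0.83, 0.26, -0.49], [-0.02, 0.87, 0.49]]
mixer [([0.62, 0.189, 0.02], 0.15, [[212.0, 178.0]])]
tube_disc [([0.476, -0.268, 0.006], 0.97, [[308.0, 245.0]])]
boss_top [([0.473, -0.278, 0.005], 0.73, [[311.0, 247.0]])]
cap [([0.436, 0.324, 0.022], 0.57, [[147.0, 190.0]])]
spindle_tip [([0.49, -0.056, 0.047], 0.85, [[248.0, 209.0]])]
stud_tips [([0.489, -0.054, 0.048], 0.69, [[247.0, 208.0]])]
timer [([0.617, 0.19, 0.018], 0.57, [[211.0, 179.0]]), ([0.486, -0.059, 0.051], 
[... 466 characters left out ...]
ixer [([0.495, -0.05, 0.043], 0.75, [[234.0, 205.0]]), ([0.639, -0.166, 0.038], 0.59, [[277.0, 189.0]])]
tube_disc [([0.481, -0.266, 0.011], 0.93, [[282.0, 235.0]])]
boss_top [([0.486, -0.264, 0.01], 0.98, [[282.0, 233.0]])]
cap []
spindle_tip [([0.496, -0.046, 0.045], 0.86, [[233.0, 204.0]]), ([0.62, 0.191, 0.017], 0.4, [[199.0, 161.0]])]
stud_tips []
timer [([0.62, 0.189, 0.019], 0.52, [[199.0, 161.0]])]
blue_bottle [([0.641, -0.165, 0.039], 0.55, [[277.0, 189.0]])]
red_bottle [([0.655, -0.212, 0.034], 0.62, [[289.0, 192.0]])]
label_roll [([0.496, -0.049, 0.042], 0.67, [[234.0, 204.0]]), ([0.65, -0.331, 0.028], 0.49, [[316.0, 206.0]])]
marker [([0.398, -0.5, 0.01], 0.55, [[329.0, 280.0]])]
```

Run:
```python
from h import *
p=cams.get_image("scene");c=p["color"][120:330,100:410];cv2.imwrite("pics/s1.png",cv2.resize(c,None,fx=2.5,fy=2.5,interpolation=cv2.INTER_CUBIC))
p=cams.get_image("top");c=p["color"][130:300,150:360];cv2.imwrite("pics/t1.png",cv2.resize(c,None,fx=3.5,fy=3.5,interpolation=cv2.INTER_CUBIC))
```

```text
(no output)
```

View pics/s1.png

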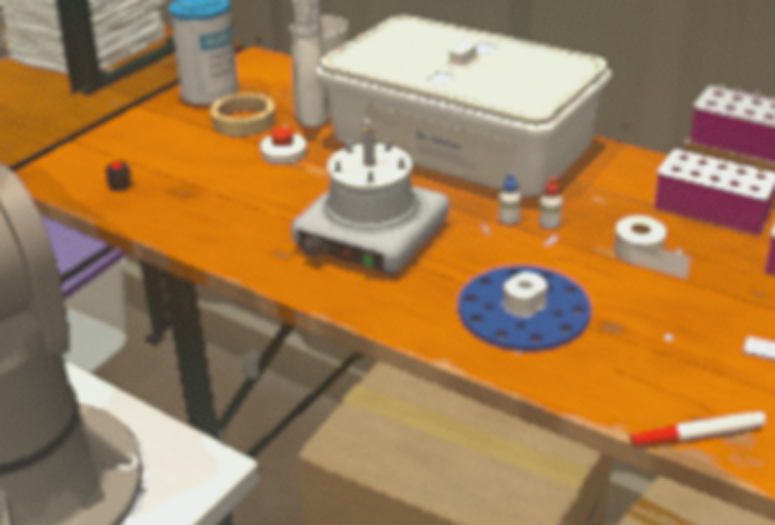

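View pics/t1.png

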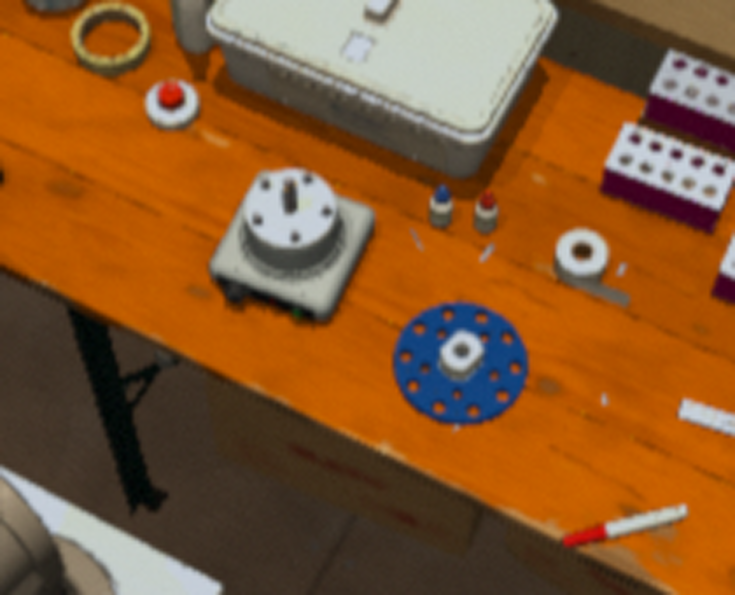

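```bash
cat >> h.py <<'E'
def ortho(p,c,z,half=0.09,s=0.0005):
    n=int(2*half/s); j,i=np.meshgrid(np.arange(n),np.arange(n))
    X=np.stack([c[0]+half-i*s,c[1]+half-j*s,np.full(i.shape,z)],-1).reshape(-1,3)
    m=pix(p,X).astype(np.float32).reshape(n,n,2)
    return cv2.remap(p["color"],m,None,cv2.INTER_CUBIC)
E
python3 - <<'E'
from h import *
rows=[]
for n in("scene","top"):
    p=cams.get_image(n); C=cloud(p); b,g,r=[p["color"][...,i].astype(int) for i in range(3)]
    m=(b>r+30)&(b>g+15)&(p["depth"]>0); d=np.hypot(C[...,0]-.48,C[...,1]+.267)<.1; m&=d
    q=C[m]; print(n,"disc z",np.percentile(q[:,2],[10,50,90]))
    # refit on plane z=.010
    v,u=np.nonzero(m); W=world(p,np.c_[u,v],z=.010)
    h=cv2.convexHull(W[:,:2].astype(np.float32)*1000); print(cv2.minEnclosingCircle(h),cv2.fitEllipse(h))
    e=(np.hypot(C[...,0]-.49,C[...,1]+.05)<.09)&(p["depth"]>0)&(abs(C[...,2]-.103)<.008)&(g>150)
    v,u=np.nonzero(e);W=world(p,np.c_[u,v],z=.103);h=cv2.convexHull(W[:,:2].astype(np.float32)*1000);print("plate",np.median(C[e][:,2]),len(u),cv2.minEnclosingCircle(h),cv2.fitEllipse(h))
    e=(np.hypot(C[...,0]-.51,C[...,1]+.05)<.06)&(C[...,2]>.125);print("spindle",np.round(C[e],3)[:12].tolist())
    e=(np.hypot(C[...,0]-.436,C[...,1]-.324)<.04)&(C[...,2]>.012)&(p["depth"]>0);print("cap",e.sum(),C[e].mean(0) if e.any() else 0,C[e].max(0) if e.any() else 0)
    rows.append(np.hstack([ortho(p,(.48,-.267),.010),ortho(p,(.51,-.05),.103)]))
cv2.imwrite("pics/o.png",np.vstack(rows)[:,:])
E
```

```text
scene disc z [0.00626541 0.00871036 0.01042136]
((484.9180908203125, -265.29931640625), 72.5963134765625) ((484.8350830078125, -266.000244140625), (141.38124084472656, 144.4179229736328), 128.36849975585938)
plate 0.10252740533706578 390 ((521.5560302734375, -34.60539627075195), 52.381099700927734) ((522.1146850585938, -35.280860900878906), (99.06915283203125, 104.85565948486328), 116.29985809326172)
spindle [[0.526, -0.03, 0.159], [0.523, -0.036, 0.162], [0.528, -0.036, 0.16], [0.525, -0.027, 0.155], [0.519, -0.035, 0.16], [0.522, -0.036, 0.16], [0.527, -0.037, 0.158], [0.523, -0.028, 0.154], [0.52, -0.034, 0.156], [0.521, -0.037, 0.157], [0.525, -0.038, 0.155], [0.531, -0.037, 0.153]]
cap 79 [0.44055755 0.32883233 0.0252831 ] [0.45771834 0.34618406 0.03511673]
top disc z [0.00478511 0.01069489 0.01631647]
((486.0296936035156, -261.2169494628906), 72.3383560180664) ((485.8395080566406, -261.56524658203125), (142.66976928710938, 143.64663696289062), 143.12216186523438)
plate 0.10282085263778917 351 ((521.8878784179688, -29.7855167388916), 49.13819885253906) ((521.8174438476562, -30.026090621948242), (96.21127319335938, 97.24951934814453), 58.4912223815918)
spindle [[0.522, -0.026, 0.159], [0.524, -0.029, 0.158], [0.526, -0.032, 0.158], [0.517, -0.029, 0.161], [0.516, -0.034, 0.165], [0.525, -0.033, 0.153], [0.526, -0.036, 0.153], [0.518, -0.028, 0.152], [0.516, -0.033, 0.158], [0.519, -0.036, 0.157], [0.527, -0.036, 0.145], [0.518, -0.028, 0.145]]
cap 61 [0.43688032 0.33384683 0.02789802] [0.45410302 0.35319922 0.03736365]
```

View pics/o.png

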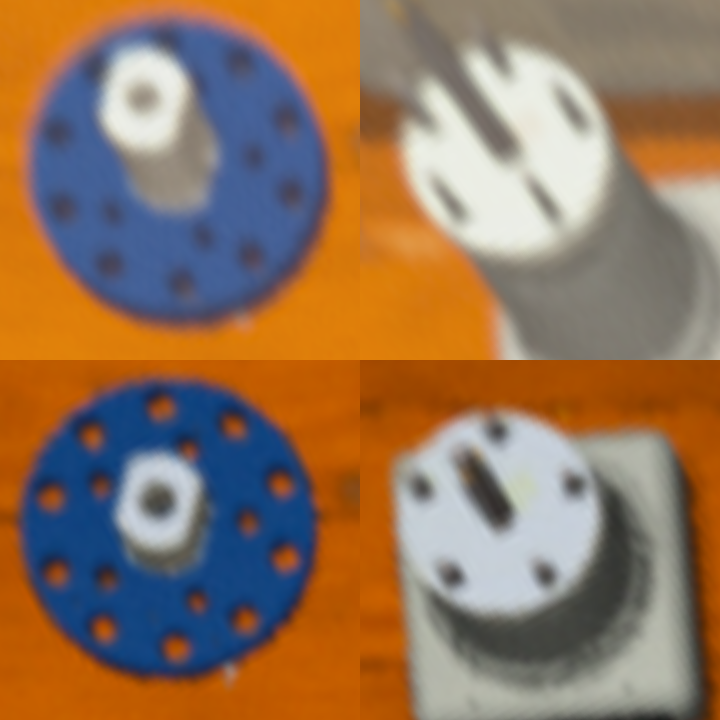

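Top view (o.png, lower half, 0.5 mm/px, up = +x): disc stud holes sit around (169,529) at about −14° (mod 72). The studs sit around (498,511) at about +1°. Next I'll check the boss axis and the cap.

Run:
```python
from h import *
rows=[]
for n,c in(("scene",(.485,-.266)),("top",(.486,-.2615))):
    p=cams.get_image(n); o=ortho(p,c,.036,.03,.0002); rows.append(o)
    m=((o.min(2)>150)*255).astype(np.uint8); k=cv2.findContours(m,0,2)[0]; k=max(k,key=cv2.contourArea)
    print(n,cv2.minAreaRect(k),cv2.contourArea(k)*.04)
    # width of the mask versus world direction
    P=k.reshape(-1,2)*.2; X=30-P[:,1];Y=30-P[:,0]
    print([(a,round(float(np.ptp(X*np.cos(np.radians(a))+Y*np.sin(np.radians(a)))),1)) for a in range(0,180,12)], X.mean(),Y.mean())
    p2=p; o=ortho(p,(.439,.331),.032,.03,.0002); rows.append(o)
    b,g,r=[o[...,i].astype(int) for i in range(3)]
    red=(r>g+60)&(g<60)&(r>100); v,u=np.nonzero(red); print("red",len(u),.439+.03-v.mean()*.0002,.331+.03-u.mean()*.0002)
cv2.imwrite("pics/b.png",np.vstack([np.hstack(rows[:2]),np.hstack(rows[2:])]))
```

```text
scene ((141.89218139648438, 137.12350463867188), (202.41600036621094, 250.989501953125), 16.101303100585938) 1714.44
[(0, 51.6), (12, 52.0), (24, 52.2), (36, 51.3), (48, 48.7), (60, 44.9), (72, 41.1), (84, 41.9), (96, 44.3), (108, 46.1), (120, 47.1), (132, 48.3), (144, 49.1), (156, 49.3), (168, 50.6)] 2.107526881720428 1.5010752688172033
red 5304 0.44256900452488684 0.33125233785822017
top ((145.89845275878906, 146.8135986328125), (173.4918670654297, 222.0959014892578), 14.574216842651367) 1330.3600000000001
[(0, 44.8), (12, 44.5), (24, 44.6), (36, 43.9), (48, 41.9), (60, 39.1), (72, 35.6), (84, 37.3), (96, 40.4), (108, 42.5), (120, 43.4), (132, 43.5), (144, 44.5), (156, 44.7), (168, 44.5)] 0.18370786516853702 0.0943820224719073
red 11875 0.4399701557894736 0.3349422147368421
```

View pics/b.png

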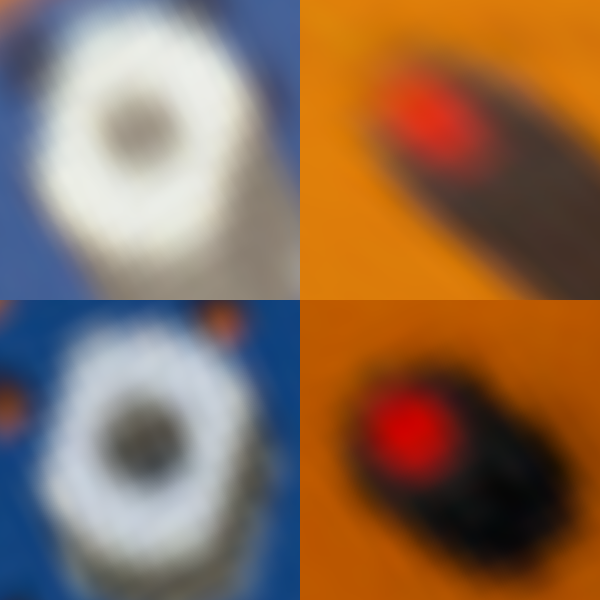

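Boss flats face about 75.5°, so disc x is at −14.5°. The cap is near (0.444, 0.336). Heading to the disc.

```bash
python3 -m pendant '[[0,0,0,0,0,-5.2,85],[-50,-34,0,0,0,0,85],[-50,-34,0,0,0,0,85],[-50,-34,0,0,0,0,85],[-50,-34,0,0,0,0,85]]'; python3 -m pendant '[[-35,-50,0,0,0,0,85],[-35,-50,0,0,0,0,85],[-35,-50,0,0,0,0,85],[-35,-50,0,0,0,0,85],[-35,-50,0,0,0,0,85]]'
```

```text
time: 2.12
tcp_pos: [0.379, 0.4296, 0.2316]
orientation: [0.0, 0.125, 0.992, 0.0]
contact_force: [1.2, 0.8, -0.2]
gripper_width: 0.998
time: 2.75
tcp_pos: [0.4858, 0.1436, 0.2317]
orientation: [0.0, 0.125, 0.992, 0.0]
contact_force: [1.5, 0.7, -0.8]
gripper_width: 1.0
```

```bash
python3 -m pendant '[[-14.5,-56,0,0,0,0,85],[-14.5,-56,0,0,0,0,85],[-14.5,-56,0,0,0,0,85],[-14.5,-56,0,0,0,0,85],[-14.5,-56,20,0,0,0,85]]'; python3 -m pendant '[[-14.5,-56,20,0,0,0,85],[-14.5,-56,30,0,0,0,85],[0,0,30,0,0,0,85],[0,0,0,0,0,0,85],[0,0,0,0,0,0,85]]'
python3 - <<'E'
from h import *
s=ctrl.read_state();t=np.array(s["tcp_pos"]);w,x,y,z=s["orientation"];M=R.from_quat([x,y,z,w]).as_matrix()
print(t,(M.T@(np.array([.4854,-.2638,.013])-t)*1000).round(1))
E
```

```text
time: 3.38
tcp_pos: [0.4873, -0.1458, 0.2128]
orientation: [0.003, 0.125, 0.992, 0.0]
contact_force: [1.4, -0.0, 0.8]
gripper_width: 0.992
time: 4.0
tcp_pos: [0.4872, -0.2566, 0.1335]
orientation: [0.001, 0.124, 0.992, 0.0]
contact_force: [0.1, -0.9, 0.3]
gripper_width: 0.998
[ 0.48719027 -0.25659127  0.13346171] [ 1.000e-01 -7.500e+00  1.205e+02]
```

```bash
python3 -m pendant '[[0,-7.5,30,0,0,0,85],[0,0,40,0,0,0,85],[0,0,30,0,0,0,85],[0,0,12,0,0,0,85],[0,0,6,0,0,0,85]]'; python3 -m pendant '[[0,0,2.5,0,0,0,85],[0,0,0,0,0,0,55],[0,0,0,0,0,0,30],[0,0,0,0,0,0,30],[0,0,0,0,0,0,30]]';python3 -m pendant '[[0,0,0,0,0,0,20],[0,0,0,0,0,0,20],[0,0,0,0,0,0,20]]'
```

```text
time: 4.62
tcp_pos: [0.4856, -0.2643, 0.0153]
orientation: [0.001, 0.125, 0.992, -0.0]
contact_force: [0.2, -0.5, -0.3]
gripper_width: 0.99
time: 5.25
tcp_pos: [0.4851, -0.2644, 0.0127]
orientation: [0.001, 0.125, 0.992, 0.0]
contact_force: [-0.0, 1.8, 4.7]
gripper_width: 0.406
time: 5.62
tcp_pos: [0.4851, -0.2644, 0.0127]
orientation: [0.001, 0.125, 0.992, 0.0]
contact_force: [-0.3, 1.2, 6.3]
gripper_width: 0.405
```

```bash
python3 -m pendant '[[0,0,-5,0,0,0,10],[0,0,-30,0,0,0,10],[0,0,-60,0,0,0,10],[0,0,-60,0,0,0,10],[0,0,-40,0,0,0,10]]'; python3 -m pendant '[[3,30,0,0,0,0,10],[5,50,0,0,0,0,10],[6,60,0,0,0,0,10],[5,55,0,0,0,0,10],[3,37.9,0,0,0,0,10]]';python3 -m pendant '[[0,0,0,0,0,-7.5,10],[0,0,0,0,0,-7.5,10],[0,0,0,0,0,0,10],[0,0,0,0,0,0,10]]'
python3 - <<'E'
from h import *
s=ctrl.read_state();t=np.array(s["tcp_pos"]);zt=t[2]-.0127+.010;print(t,s["orientation"],s["contact_force"],zt)
rows=[]
for n in("scene","top"):
    p=cams.get_image(n); C=cloud(p); b,g,r=[p["color"][...,i].astype(int) for i in range(3)]
    m=(b>r+30)&(b>g+15)&(np.hypot(C[...,0]-t[0],C[...,1]-t[1])<.1)&(C[...,2]>.12)
    v,u=np.nonzero(m); W=world(p,np.c_[u,v],z=zt)
    h=cv2.convexHull(W[:,:2].astype(np.float32)*1000); print(n,np.median(C[m][:,2]),cv2.minEnclosingCircle(h),cv2.fitEllipse(h))
    rows.append(ortho(p,t[:2],zt))
cv2.imwrite("pics/d.png",np.hstack(rows))
E
```

```text
time: 6.25
tcp_pos: [0.4843, -0.265, 0.2094]
orientation: [0.001, 0.125, 0.992, -0.0]
contact_force: [0.9, -0.2, -2.5]
gripper_width: 0.409
time: 6.88
tcp_pos: [0.5201, -0.0303, 0.2063]
orientation: [-0.001, 0.124, 0.992, 0.0]
contact_force: [1.4, -0.2, -1.8]
gripper_width: 0.41
time: 7.38
tcp_pos: [0.5204, -0.0337, 0.2067]
orientation: [-0.0, -0.004, 1.0, -0.0]
contact_force: [0.4, 0.4, -3.5]
gripper_width: 0.41
[ 0.52041281 -0.03371838  0.20665124] [-3.88921637e-04 -4.15906120e-03  9.99991274e-01 -5.03405104e-05] [ 0.42323833  0.43074694 -3.4744496 ] 0.2039512358045829
scene 0.20324437438512793 ((518.086181640625, -40.150978088378906), 75.47029113769531) ((518.4871826171875, -39.14533615112305), (142.59671020507812, 149.95521545410156), 133.7205352783203)
top 0.20380019274967753 ((519.7998046875, -34.45406723022461), 72.9349365234375) ((520.5364990234375, -33.6185188293457), (142.86138916015625, 144.0897216796875), 107.49637603759766)
```

View pics/d.png

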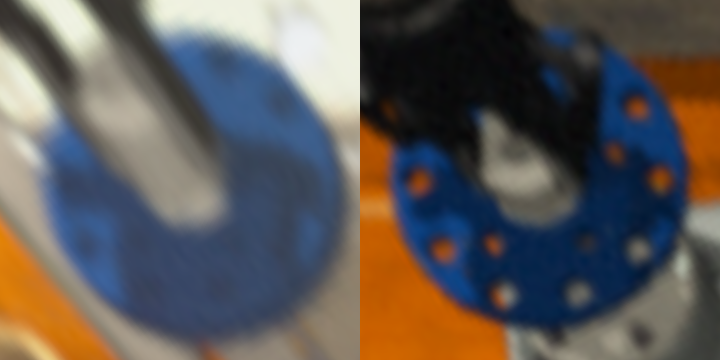

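```bash
python3 -m pendant '[[-1,3,8,0,0,0,10],[0,0,14,0,0,0,10],[0,0,8,0,0,0,10],[0,0,4,0,0,0,10],[0,0,0,0,0,0,10]]'; python3 -m pendant '[[0,0,2,0,0,0,10],[0,0,2,0,0,0,10],[0,0,0,0,0,0,10]]'; python3 -c "
from h import *
s=ctrl.read_state();print(s['tcp_pos'],s['contact_force'],s['torque'])"
```

```text
time: 8.1
tcp_pos: [0.5217, -0.0304, 0.1727]
orientation: [-0.0, -0.005, 1.0, -0.0]
contact_force: [0.5, 0.2, -2.1]
gripper_width: 0.402
time: 8.48
tcp_pos: [0.5218, -0.0303, 0.169]
orientation: [-0.0, -0.005, 1.0, 0.0]
contact_force: [0.5, 0.2, -2.9]
gripper_width: 0.412
[ 0.52179847 -0.03031909  0.16899521] [ 0.5172626   0.22262468 -2.91192883] [ 0.02207209 -0.01533929 -0.01943787]
```

```bash
for i in 1; do python3 -m pendant '[[0,0,2,0,0,0,10],[0,0,2,0,0,0,10],[0,0,0,0,0,0,10]]'; done; python3 -m pendant '[[0,0,2,0,0,0,10],[0,0,2,0,0,0,10],[0,0,0,0,0,0,10]]'; python3 -m pendant '[[0,0,2,0,0,0,10],[0,0,2,0,0,0,10],[0,0,0,0,0,0,10]]'
```

```text
time: 8.85
tcp_pos: [0.5217, -0.0303, 0.1648]
orientation: [-0.0, -0.005, 1.0, 0.0]
contact_force: [-0.3, 0.2, -2.8]
gripper_width: 0.41
time: 9.22
tcp_pos: [0.5217, -0.0303, 0.1608]
orientation: [-0.0, -0.005, 1.0, 0.0]
contact_force: [0.8, 0.3, -2.1]
gripper_width: 0.404
time: 9.6
tcp_pos: [0.5217, -0.0303, 0.1568]
orientation: [-0.0, -0.005, 1.0, 0.0]
contact_force: [0.6, 0.5, -2.7]
gripper_width: 0.407
```

```bash
python3 -m pendant '[[0,0,3,0,0,0,10],[0,0,3,0,0,0,10],[0,0,0,0,0,0,10]]'; python3 -m pendant '[[0,0,2,0,0,0,10],[0,0,0,0,0,0,10]]'; python3 -m pendant '[[0,0,2,0,0,0,10],[0,0,0,0,0,0,10]]';python3 -c "
from h import *
s=ctrl.read_state();print(s['tcp_pos'],s['contact_force'],s['torque'])"
```

```text
time: 9.98
tcp_pos: [0.5216, -0.0303, 0.1507]
orientation: [-0.0, -0.005, 1.0, 0.0]
contact_force: [-0.2, -0.5, -4.6]
gripper_width: 0.407
time: 10.22
tcp_pos: [0.5218, -0.0303, 0.1489]
orientation: [-0.0, -0.005, 1.0, 0.0]
contact_force: [0.1, -0.4, -1.9]
gripper_width: 0.407
time: 10.48
tcp_pos: [0.5218, -0.0304, 0.1469]
orientation: [-0.0, -0.005, 1.0, 0.0]
contact_force: [0.0, 0.8, -2.6]
gripper_width: 0.408
[ 0.52176132 -0.03036741  0.14685406] [ 1.14811698e-03  8.16563653e-01 -2.55284505e+00] [-0.03232866 -0.01768258 -0.02366447]
```

```bash
python3 -m pendant '[[0,0,2,0,0,0,10],[0,0,0,0,0,0,10]]'; python3 -m pendant '[[0,0,3,0,0,0,10],[0,0,3,0,0,0,10],[0,0,0,0,0,0,10]]'; python3 -m pendant '[[0,0,3,0,0,0,10],[0,0,3,0,0,0,10],[0,0,0,0,0,0,10]]';python3 -c "
from h import *
s=ctrl.read_state();print(s['tcp_pos'],s['contact_force'],s['torque'])"
```

```text
time: 10.72
tcp_pos: [0.5218, -0.0303, 0.1449]
orientation: [-0.0, -0.005, 1.0, 0.0]
contact_force: [-0.0, 0.3, -2.8]
gripper_width: 0.407
time: 11.1
tcp_pos: [0.5216, -0.0303, 0.1387]
orientation: [-0.0, -0.005, 1.0, 0.0]
contact_force: [0.3, -0.5, -2.6]
gripper_width: 0.411
time: 11.48
tcp_pos: [0.5217, -0.0303, 0.1327]
orientation: [-0.0, -0.005, 1.0, 0.0]
contact_force: [-0.0, -0.5, -3.0]
gripper_width: 0.406
[ 0.52169188 -0.03030236  0.13272758] [-2.96320578e-03 -4.55688912e-01 -3.03293351e+00] [-0.00079422  0.05888442 -0.01423806]
```

Bore is on the spindle with no side force. Next is the stud-tip level at TCP ≈ 0.1297.

```bash
python3 -m pendant '[[0,0,2,0,0,0,10],[0,0,0,0,0,0,10]]'; python3 -m pendant '[[0,0,1,0,0,0,10],[0,0,0,0,0,0,10]]'; python3 -m pendant '[[0,0,1,0,0,0,10],[0,0,0,0,0,0,10]]';python3 -c "
from h import *
s=ctrl.read_state();print(s['tcp_pos'],s['contact_force'],s['torque'])"
```

```text
time: 11.72
tcp_pos: [0.5218, -0.0303, 0.1309]
orientation: [-0.0, -0.005, 1.0, 0.0]
contact_force: [0.5, 0.5, -2.0]
gripper_width: 0.41
time: 11.98
tcp_pos: [0.5219, -0.0303, 0.13]
orientation: [0.0, -0.005, 1.0, 0.0]
contact_force: [-0.8, 0.7, -3.4]
gripper_width: 0.404
time: 12.22
tcp_pos: [0.5218, -0.0303, 0.1289]
orientation: [0.0, -0.005, 1.0, 0.0]
contact_force: [-0.3, 1.0, -2.3]
gripper_width: 0.407
[ 0.52182675 -0.0303319   0.12894889] [-0.34985936  0.95519113 -2.29653462] [ 0.00291883  0.04036638 -0.03516968]
```

```bash
python3 -m pendant '[[0,0,1,0,0,0,10],[0,0,0,0,0,0,10]]'; python3 -m pendant '[[0,0,1,0,0,0,10],[0,0,0,0,0,0,10]]'; python3 -m pendant '[[0,0,1,0,0,0,10],[0,0,0,0,0,0,10]]';python3 -c "
from h import *
s=ctrl.read_state();print(s['tcp_pos'],s['contact_force'],s['torque'])"
```

```text
time: 12.48
tcp_pos: [0.5218, -0.0303, 0.1279]
orientation: [-0.0, -0.005, 1.0, 0.0]
contact_force: [-0.6, -0.2, -2.6]
gripper_width: 0.405
time: 12.72
tcp_pos: [0.5218, -0.0303, 0.1269]
orientation: [-0.0, -0.005, 1.0, 0.0]
contact_force: [0.2, 0.8, -4.0]
gripper_width: 0.409
time: 12.98
tcp_pos: [0.5218, -0.0303, 0.1259]
orientation: [-0.0, -0.005, 1.0, 0.0]
contact_force: [1.4, -0.0, -2.7]
gripper_width: 0.41
[ 0.52178384 -0.0303119   0.12594257] [ 1.37273507 -0.00350998 -2.68166985] [0.00232252 0.02122335 0.01881501]
```

```bash
python3 -m pendant '[[0,0,1.5,0,0,0,10],[0,0,1.5,0,0,0,10],[0,0,0,0,0,0,10]]'; python3 -m pendant '[[0,0,1.5,0,0,0,10],[0,0,1.5,0,0,0,10],[0,0,0,0,0,0,10]]';python3 -m pendant '[[0,0,1,0,0,0,10],[0,0,1,0,0,0,10],[0,0,0,0,0,0,10]]';python3 -c "
from h import *
s=ctrl.read_state();print(s['tcp_pos'],s['contact_force'],s['torque'])"
```

```text
time: 13.35
tcp_pos: [0.5217, -0.0303, 0.1228]
orientation: [-0.0, -0.005, 1.0, 0.0]
contact_force: [-0.4, -1.2, -3.0]
gripper_width: 0.408
time: 13.72
tcp_pos: [0.5217, -0.0303, 0.1199]
orientation: [-0.0, -0.005, 1.0, 0.0]
contact_force: [-0.4, -0.0, -2.3]
gripper_width: 0.405
time: 14.1
tcp_pos: [0.5218, -0.0303, 0.1179]
orientation: [-0.0, -0.005, 1.0, 0.0]
contact_force: [-0.2, 0.1, -3.5]
gripper_width: 0.412
[ 0.52176706 -0.03031458  0.11792029] [-0.21747785  0.09344127 -3.53710161] [-0.02158347 -0.03474545 -0.08168121]
```

All five studs are in; home should come at ≈ 0.1157.

```bash
python3 -m pendant '[[0,0,1,0,0,0,10],[0,0,0,0,0,0,10]]'; python3 -m pendant '[[0,0,0.7,0,0,0,10],[0,0,0,0,0,0,10]]'; python3 -m pendant '[[0,0,0.5,0,0,0,10],[0,0,0,0,0,0,10],[0,0,0,0,0,0,10]]'
```

```text
time: 14.35
tcp_pos: [0.5218, -0.0303, 0.1169]
orientation: [-0.0, -0.005, 1.0, 0.0]
contact_force: [0.3, -0.6, -2.0]
gripper_width: 0.409
time: 14.6
tcp_pos: [0.5218, -0.0303, 0.1163]
orientation: [-0.0, -0.005, 1.0, 0.0]
contact_force: [0.2, -0.2, -2.6]
gripper_width: 0.407
time: 14.98
tcp_pos: [0.5218, -0.0303, 0.1158]
orientation: [0.0, -0.005, 1.0, 0.0]
contact_force: [-0.4, -0.6, -2.2]
gripper_width: 0.409
```

```bash
python3 -m pendant '[[0,0,0.5,0,0,0,10],[0,0,0,0,0,0,10],[0,0,0,0,0,0,10]]'; python3 -m pendant '[[0,0,0.5,0,0,0,10],[0,0,0,0,0,0,10],[0,0,0,0,0,0,10]]'
```

```text
time: 15.35
tcp_pos: [0.5218, -0.0303, 0.1156]
orientation: [0.0, -0.005, 1.0, 0.0]
contact_force: [-2.0, 0.7, 1.6]
gripper_width: 0.408
time: 15.72
tcp_pos: [0.5219, -0.0303, 0.115]
orientation: [0.0, -0.005, 1.0, 0.0]
contact_force: [-1.6, 0.6, 4.6]
gripper_width: 0.408
```

```bash
python3 -m pendant '[[0,0,-0.4,0,0,0,10],[0,0,0,0,0,0,60],[0,0,0,0,0,0,85],[0,0,0,0,0,0,85],[0,0,0,0,0,0,85]]'; python3 -m pendant '[[0,0,-10,0,0,0,85],[0,0,-30,0,0,0,85],[0,0,-50,0,0,0,85],[0,0,-25,0,0,0,85],[0,0,0,0,0,0,85]]'; python3 -m pendant '[[20,20,0,0,0,0,85],[30,45,0,0,0,0,85],[20,55,0,0,0,0,85],[10,60,0,0,0,0,85],[5,60,0,0,0,0,85]]'
python3 - <<'E'
from h import *
for n in("scene","top"):
    p=cams.get_image(n); C=cloud(p); b,g,r=[p["color"][...,i].astype(int) for i in range(3)]
    m=(b>r+30)&(b>g+15)&(np.hypot(C[...,0]-.522,C[...,1]+.032)<.1)&(C[...,2]>.07)
    z=C[m]; A=np.c_[z[:,:2]-[.522,-.032],np.ones(len(z))]; print(n,"plane",np.linalg.lstsq(A,z[:,2],rcond=None)[0],np.median(z[:,2]))
    v,u=np.nonzero(m); W=world(p,np.c_[u,v],z=.113);h=cv2.convexHull(W[:,:2].astype(np.float32)*1000); print(cv2.minEnclosingCircle(h),cv2.fitEllipse(h))
    b=(np.hypot(C[...,0]-.522,C[...,1]+.032)<.02)&(C[...,2]>.15);print("tip",len(C[b]),C[b].mean(0),C[b].max(0))
    o=ortho(p,(.522,-.032),.113); cv2.imwrite(f"pics/e_{n}.png",o)
cv2.imwrite("pics/e.png",np.hstack([cv2.imread(f"pics/e_{n}.png") for n in("scene","top")]))
E
```

```text
time: 16.35
tcp_pos: [0.5219, -0.0303, 0.1152]
orientation: [0.0, -0.005, 1.0, 0.0]
contact_force: [-0.6, 0.3, 0.0]
gripper_width: 0.996
time: 16.98
tcp_pos: [0.5235, -0.0305, 0.2329]
orientation: [0.003, -0.005, 1.0, 0.0]
contact_force: [0.2, -0.5, -1.2]
gripper_width: 0.991
time: 17.6
tcp_pos: [0.4328, 0.21, 0.2294]
orientation: [-0.001, -0.005, 1.0, -0.0]
contact_force: [0.5, 1.1, 0.0]
gripper_width: 0.995
scene plane [0.00434616 0.0003608  0.11197738] 0.11225970122714413
((521.2681884765625, -34.879356384277344), 76.08565521240234) ((523.0079956054688, -35.721893310546875), (141.9096221923828, 153.1829833984375), 123.24126434326172)
tip 19 [ 0.52246039 -0.03542183  0.15594628] [ 0.52920934 -0.02793926  0.16213887]
top plane [ 0.0011354  -0.00061257  0.11197664] 0.11216531751808256
((521.948974609375, -31.12184715270996), 73.87062072753906) ((521.2890625, -30.837461471557617), (143.74346923828125, 147.801025390625), 132.12181091308594)
tip 12 [ 0.52007773 -0.03154376  0.15774001] [ 0.53164427 -0.02435777  0.16314441]
```

View pics/e.png

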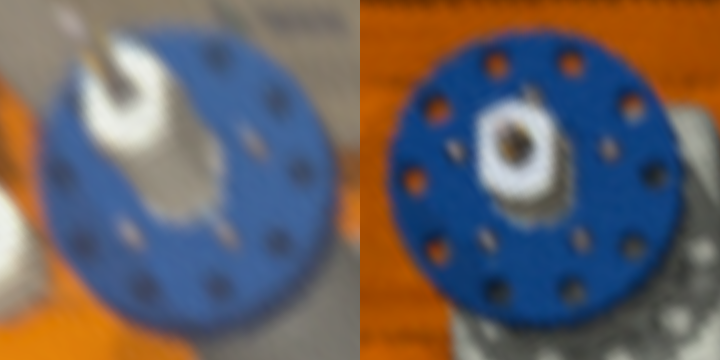

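Disc is home and flat: the plane reads 0.112 with tilt < 0.3°, and studs show in the holes at crop pixels (455,150), (610,150), (487,240) and (580,240). On to the cap.

```bash
python3 -m pendant '[[-3,50,20,0,0,0,85],[-2,50,30,0,0,0,85],[-2,28,40,0,0,0,85],[0,0,30,0,0,0,85],[0,0,0,0,0,0,85]]'
python3 - <<'E'
from h import *
s=ctrl.read_state();t=np.array(s["tcp_pos"]);w,x,y,z=s["orientation"];M=R.from_quat([x,y,z,w]).as_matrix()
p=cams.get_image("top"); print([(np.round(d["xyz"],4),d["conf"]) for d in cams.spot_in(p,"cap")])
for n in("top","scene"):
    if n=="scene":p=cams.get_image(n)
    o=ortho(p,(.444,.338),.032,.04,.0002);b,g,r=[o[...,i].astype(int) for i in range(3)]
    m=((r>g+80)&(r>b+80)&(g<70)).astype(np.uint8);N,L,S,Ce=cv2.connectedComponentsWithStats(m)
    print(n,[(S[i,4]*.04,(.484-Ce[i,1]*.0002).round(4),(.378-Ce[i,0]*.0002).round(4)) for i in range(1,N) if S[i,4]>300])
    cv2.imwrite(f"pics/c_{n}.png",o)
cv2.imwrite("pics/c.png",np.hstack([cv2.imread(f"pics/c_{n}.png") for n in("scene","top")]))
print(t,(M.T@(np.array([.444,.338,.006])-t)*1000).round(1))
E
```

```text
time: 18.32
tcp_pos: [0.4377, 0.3345, 0.1069]
orientation: [-0.003, -0.005, 1.0, -0.003]
contact_force: [-0.4, 0.2, 0.7]
gripper_width: 0.995
[(array([ 0.6473, -0.3311,  0.0303]), 0.65)]
top [(np.float64(83.32000000000001), np.float64(0.4813), np.float64(0.308)), (np.float64(45.4), np.float64(0.4538), np.float64(0.3166)), (np.float64(136.04), np.float64(0.4429), np.float64(0.3391))]
scene [(np.float64(112.60000000000001), np.float64(0.4457), np.float64(0.3355))]
[0.43769787 0.33453642 0.10694978] [ -6.9   4.  100.9]
```

View pics/c.png

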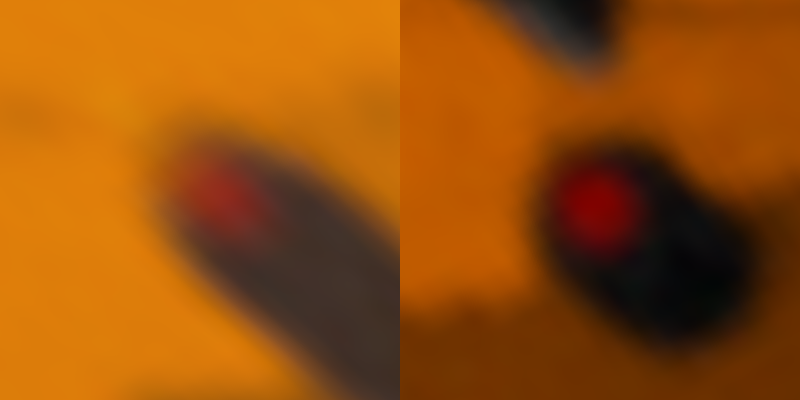

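```bash
python3 -m pendant '[[-6,4.5,30,0,0,0,85],[0,0,40,0,0,0,85],[0,0,20,0,0,0,85],[0,0,8,0,0,0,85],[0,0,2.5,0,0,0,85]]'; python3 -m pendant '[[0,0,0,0,0,0,55],[0,0,0,0,0,0,30],[0,0,0,0,0,0,20],[0,0,0,0,0,0,20],[0,0,0,0,0,0,20]]';python3 -m pendant '[[0,0,0,0,0,0,20],[0,0,0,0,0,0,20],[0,0,0,0,0,0,20]]'
```

```text
time: 19.1
tcp_pos: [0.4468, 0.3418, 0.0108]
orientation: [0.001, -0.005, 1.0, 0.001]
contact_force: [0.2, 0.1, -0.3]
gripper_width: 0.996
time: 19.73
tcp_pos: [0.4463, 0.3416, 0.0108]
orientation: [0.0, -0.005, 1.0, 0.0]
contact_force: [-0.4, -1.1, 6.8]
gripper_width: 0.381
time: 20.1
tcp_pos: [0.4463, 0.3416, 0.0108]
orientation: [0.0, -0.005, 1.0, 0.0]
contact_force: [-0.5, -1.3, 6.0]
gripper_width: 0.378
```

```bash
python3 -m pendant '[[0,0,0,0,0,0,60],[0,0,0,0,0,0,60],[0,0,0,0,0,0,60],[2.5,0,5,0,0,0,60],[0,0,0,0,0,0,60]]'; python3 -m pendant '[[0,0,0,0,0,0,40],[0,0,0,0,0,0,30],[0,0,0,0,0,0,20],[0,0,0,0,0,0,20],[0,0,0,0,0,0,20]]';python3 -m pendant '[[0,0,0,0,0,0,10],[0,0,0,0,0,0,10]]'
```

```text
time: 20.72
tcp_pos: [0.4425, 0.341, 0.0041]
orientation: [-0.001, -0.006, 1.0, -0.0]
contact_force: [0.3, 0.6, -1.0]
gripper_width: 0.705
time: 21.35
tcp_pos: [0.4436, 0.3415, 0.0051]
orientation: [0.0, -0.005, 1.0, 0.0]
contact_force: [-0.7, 0.3, 4.5]
gripper_width: 0.385
time: 21.6
tcp_pos: [0.4436, 0.3415, 0.0051]
orientation: [0.0, -0.005, 1.0, 0.0]
contact_force: [-0.8, -0.6, 5.4]
gripper_width: 0.382
```

```bash
python3 -m pendant '[[0,0,-10,0,0,0,10],[0,0,-50,0,0,0,10],[0,0,-60,0,0,0,10],[0,0,-60,0,0,0,10],[0,0,-15,0,0,0,10]]'; python3 -m pendant '[[-10,-40,0,0,0,0,10],[-12,-60,0,0,0,0,10],[-12,-60,0,0,0,0,10],[-12,-60,0,0,0,0,10],[-12,-60,0,0,0,0,10]]'; python3 -m pendant '[[-10,-50,0,0,0,0,10],[-6,-40,0,0,0,0,10],[0,0,0,0,0,0,10],[0,0,0,0,0,0,10],[0,0,0,0,0,0,10]]'
python3 - <<'E'
from h import *
s=ctrl.read_state();t=np.array(s["tcp_pos"]);w,x,y,z=s["orientation"];M=R.from_quat([x,y,z,w]).as_matrix()
print(t,s["contact_force"],(M.T@(np.array([.5218,-.0303,.175])-t)*1000).round(1))
for n in("top","scene"):
    p=cams.get_image(n);print([(np.round(d["xyz"],4),d["conf"]) for d in cams.spot_in(p,"cap")])
    c=pix(p,t+[0,0,.0])[0].astype(int);o=p["color"][c[1]-35:c[1]+35,c[0]-35:c[0]+35]
    cv2.imwrite(f"pics/f_{n}.png",cv2.resize(o,(385,385),interpolation=cv2.INTER_CUBIC))
cv2.imwrite("pics/f.png",np.hstack([cv2.imread(f"pics/f_{n}.png") for n in("scene","top")]))
E
```

```text
time: 22.22
tcp_pos: [0.4451, 0.3426, 0.2043]
orientation: [0.003, -0.005, 1.0, 0.003]
contact_force: [1.1, 0.3, -1.8]
gripper_width: 0.385
time: 22.85
tcp_pos: [0.5034, 0.06, 0.1987]
orientation: [-0.001, -0.006, 1.0, -0.0]
contact_force: [0.4, 0.7, -1.5]
gripper_width: 0.386
time: 23.48
tcp_pos: [0.5209, -0.0261, 0.1992]
orientation: [-0.001, -0.007, 1.0, 0.0]
contact_force: [0.9, -0.1, -1.4]
gripper_width: 0.387
[ 0.52087852 -0.0260748   0.19919518] [ 0.88251827 -0.05717356 -1.44055636] [-0.9 -4.3 24.2]
[(array([ 0.5121, -0.0255,  0.2217]), 0.63)]
[(array([ 0.5126, -0.0311,  0.2174]), 0.68)]
```

View pics/f.png

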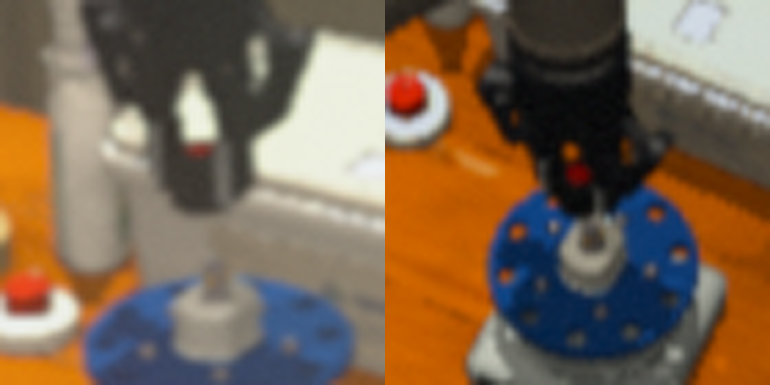

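Cap is held upright: red dot at (578,175) in the top crop and (200,150) in the scene crop. Centring it, then checking dot against spindle in the same camera.

```bash
python3 -m pendant '[[-0.9,-4.3,8,0,0,0,10],[0,0,8,0,0,0,10],[0,0,0,0,0,0,10],[0,0,0,0,0,0,10]]'
python3 - <<'E'
from h import *
s=ctrl.read_state();t=np.array(s["tcp_pos"]);zt=t[2]-.0051+.032;print(t)
for n in("top","scene"):
    p=cams.get_image(n);o=ortho(p,t[:2],zt,.03,.0002);b,g,r=[o[...,i].astype(int) for i in range(3)]
    m=((r>g+50)&(r>b+50)).astype(np.uint8);N,L,S,Ce=cv2.connectedComponentsWithStats(m)
    print(n,[(S[i].tolist(),(t[0]+.03-Ce[i,1]*.0002).round(4),(t[1]+.03-Ce[i,0]*.0002).round(4)) for i in range(1,N) if S[i,4]>300])
E
```

```text
time: 24.18
tcp_pos: [0.5223, -0.0321, 0.1836]
orientation: [-0.0, -0.005, 1.0, 0.0]
contact_force: [0.1, 0.8, -1.0]
gripper_width: 0.382
[ 0.52226178 -0.03213963  0.18361456]
top [([223, 0, 37, 31, 762], np.float64(0.5497), np.float64(-0.051)), ([49, 67, 46, 50, 1665], np.float64(0.5342), np.float64(-0.0167)), ([103, 117, 74, 75, 4154], np.float64(0.5213), np.float64(-0.0298))]
scene [([126, 112, 65, 70, 3306], np.float64(0.523), np.float64(-0.0339))]
```

```bash
python3 -m pendant '[[0,1,5,0,0,0,10],[0,0,5,0,0,0,10],[0,0,5,0,0,0,10],[0,0,0,0,0,0,10]]'; python3 -m pendant '[[0,0,2,0,0,0,10],[0,0,2,0,0,0,10],[0,0,0,0,0,0,10]]';python3 -m pendant '[[0,0,2,0,0,0,10],[0,0,0,0,0,0,10],[0,0,0,0,0,0,10]]'; python3 -c "
from h import *
s=ctrl.read_state();print(s['tcp_pos'],s['contact_force'],s['torque'])"
```

```text
time: 24.78
tcp_pos: [0.5218, -0.0311, 0.1681]
orientation: [-0.001, -0.005, 1.0, -0.0]
contact_force: [0.5, 0.3, -1.8]
gripper_width: 0.384
time: 25.15
tcp_pos: [0.5222, -0.0311, 0.1646]
orientation: [-0.0, -0.005, 1.0, 0.0]
contact_force: [0.0, 0.2, -1.5]
gripper_width: 0.381
time: 25.52
tcp_pos: [0.5223, -0.0311, 0.1628]
orientation: [0.0, -0.005, 1.0, 0.0]
contact_force: [-0.2, -0.6, -0.8]
gripper_width: 0.385
[ 0.52228447 -0.03112334  0.16275498] [-0.21436025 -0.60723481 -0.79901244] [-0.03194127  0.00393284  0.02802791]
```

```bash
python3 -m pendant '[[0,0,2,0,0,0,10],[0,0,0,0,0,0,10]]'; python3 -m pendant '[[0,0,2,0,0,0,10],[0,0,0,0,0,0,10],[0,0,0,0,0,0,10]]';python3 -m pendant '[[0,0,1.5,0,0,0,10],[0,0,0,0,0,0,10],[0,0,0,0,0,0,10]]'; python3 -c "
from h import *
s=ctrl.read_state();print(s['tcp_pos'],s['contact_force'],s['torque'])"
```

```text
time: 25.78
tcp_pos: [0.5221, -0.0311, 0.1605]
orientation: [-0.0, -0.005, 1.0, 0.0]
contact_force: [-0.5, -0.3, -0.8]
gripper_width: 0.385
time: 26.15
tcp_pos: [0.5223, -0.0311, 0.1587]
orientation: [0.0, -0.005, 1.0, 0.0]
contact_force: [-0.6, 0.1, -0.4]
gripper_width: 0.381
time: 26.52
tcp_pos: [0.5224, -0.0311, 0.1572]
orientation: [0.0, -0.005, 1.0, 0.0]
contact_force: [0.8, 0.6, -1.2]
gripper_width: 0.38
[ 0.52241454 -0.03108947  0.15723748] [ 0.80610228  0.58537186 -1.15976855] [-0.00046459 -0.16948949 -0.01460981]
```

```bash
python3 -m pendant '[[0,0,1.5,0,0,0,10],[0,0,0,0,0,0,10],[0,0,0,0,0,0,10]]'; python3 -m pendant '[[0,0,1.5,0,0,0,10],[0,0,0,0,0,0,10],[0,0,0,0,0,0,10]]';python3 -m pendant '[[0,0,1.5,0,0,0,10],[0,0,0,0,0,0,10],[0,0,0,0,0,0,10]]'; python3 -c "
from h import *
s=ctrl.read_state();print(s['tcp_pos'],s['contact_force'],s['torque'])"
```

```text
time: 26.9
tcp_pos: [0.5225, -0.0309, 0.1558]
orientation: [0.0, -0.005, 1.0, 0.0]
contact_force: [2.2, 0.7, -1.2]
gripper_width: 0.385
time: 27.28
tcp_pos: [0.523, -0.031, 0.1546]
orientation: [0.001, -0.005, 1.0, 0.0]
contact_force: [2.7, 1.0, 1.0]
gripper_width: 0.384
time: 27.65
tcp_pos: [0.5231, -0.0312, 0.1531]
orientation: [0.001, -0.005, 1.0, -0.0]
contact_force: [3.3, 0.7, 2.8]
gripper_width: 0.384
[ 0.52311384 -0.03123048  0.15311414] [3.30017632 0.65770396 2.81061556] [ 0.18015763 -0.88890769  0.05410053]
```

```bash
python3 -m pendant '[[-1,0.2,0,0,0,0,10],[0,0,1,0,0,0,10],[0,0,0,0,0,0,10]]'; python3 -m pendant '[[0,0,1,0,0,0,10],[0,0,0,0,0,0,10],[0,0,0,0,0,0,10]]'; python3 -c "
from h import *
s=ctrl.read_state();print(s['tcp_pos'],s['contact_force'],s['torque'])"
```

```text
time: 28.02
tcp_pos: [0.5228, -0.0311, 0.1512]
orientation: [-0.001, -0.005, 1.0, -0.0]
contact_force: [2.7, 1.1, -0.1]
gripper_width: 0.384
time: 28.4
tcp_pos: [0.523, -0.031, 0.1505]
orientation: [-0.0, -0.005, 1.0, -0.0]
contact_force: [2.1, -0.2, 0.7]
gripper_width: 0.383
[ 0.52300633 -0.03100325  0.15050267] [ 2.11898595 -0.23754545  0.7491398 ] [-0.05336445 -0.60247305  0.06059743]
```

```bash
python3 -m pendant '[[-0.4,0,1,0,0,0,10],[0,0,1,0,0,0,10],[0,0,0,0,0,0,10]]'; python3 -m pendant '[[0,0,1,0,0,0,10],[0,0,1,0,0,0,10],[0,0,0,0,0,0,10]]'; python3 -m pendant '[[0,0,1,0,0,0,10],[0,0,0,0,0,0,10],[0,0,0,0,0,0,10]]';python3 -c "
from h import *
s=ctrl.read_state();print(s['tcp_pos'],s['contact_force'],s['torque'])"
```

```text
time: 28.78
tcp_pos: [0.5233, -0.0311, 0.1485]
orientation: [-0.0, -0.005, 1.0, -0.0]
contact_force: [1.2, 0.0, 1.4]
gripper_width: 0.382
time: 29.15
tcp_pos: [0.5227, -0.0308, 0.1456]
orientation: [-0.001, -0.005, 1.0, -0.0]
contact_force: [2.3, -0.4, -5.1]
gripper_width: 0.38
time: 29.52
tcp_pos: [0.5231, -0.0308, 0.1454]
orientation: [-0.001, -0.005, 1.0, 0.0]
contact_force: [-0.2, 0.4, -3.1]
gripper_width: 0.385
[ 0.52309438 -0.03082718  0.14541322] [-0.18877533  0.38834142 -3.07202339] [ 0.07367272 -0.09634281 -0.042792  ]
```

```bash
python3 -m pendant '[[0,0,0.7,0,0,0,10],[0,0,0,0,0,0,10],[0,0,0,0,0,0,10]]'; python3 -m pendant '[[0,0,0.7,0,0,0,10],[0,0,0,0,0,0,10],[0,0,0,0,0,0,10]]'; python3 -m pendant '[[0,0,0.5,0,0,0,10],[0,0,0,0,0,0,10],[0,0,0,0,0,0,10]]'
```

```text
time: 29.9
tcp_pos: [0.5237, -0.0309, 0.1451]
orientation: [0.0, -0.005, 1.0, 0.0]
contact_force: [-0.2, 0.4, -2.0]
gripper_width: 0.38
time: 30.28
tcp_pos: [0.5238, -0.031, 0.1444]
orientation: [0.0, -0.005, 1.0, 0.0]
contact_force: [0.1, 1.1, -1.1]
gripper_width: 0.38
time: 30.65
tcp_pos: [0.5238, -0.0309, 0.144]
orientation: [0.0, -0.005, 1.0, 0.0]
contact_force: [-0.1, 0.4, -0.6]
gripper_width: 0.383
```

```bash
python3 -m pendant '[[0,0,0.6,0,0,0,10],[0,0,0,0,0,0,10],[0,0,0,0,0,0,10]]'; python3 -m pendant '[[0,0,0.6,0,0,0,10],[0,0,0,0,0,0,10],[0,0,0,0,0,0,10]]'
```

```text
time: 31.02
tcp_pos: [0.5238, -0.0309, 0.1435]
orientation: [0.0, -0.005, 1.0, 0.0]
contact_force: [-0.8, 0.0, 2.9]
gripper_width: 0.383
time: 31.4
tcp_pos: [0.5238, -0.031, 0.1429]
orientation: [0.0, -0.005, 1.0, 0.0]
contact_force: [-0.7, -1.0, 5.6]
gripper_width: 0.384
```

```bash
python3 -m pendant '[[0,0,-0.3,0,0,0,10],[0,0,0,0,0,0,60],[0,0,0,0,0,0,85],[0,0,0,0,0,0,85],[0,0,0,0,0,0,85]]'; python3 -m pendant '[[0,0,-10,0,0,0,85],[0,0,-30,0,0,0,85],[0,0,-50,0,0,0,85],[0,0,-20,0,0,0,85],[0,0,0,0,0,0,85]]'; python3 -m pendant '[[20,20,0,0,0,0,85],[30,45,0,0,0,0,85],[20,55,0,0,0,0,85],[10,60,0,0,0,0,85],[0,0,0,0,0,0,85]]'
python3 - <<'E'
from h import *
ims=[]
for n in("scene","top"):
    p=cams.get_image(n); C=cloud(p); b,g,r=[p["color"][...,i].astype(int) for i in range(3)]
    D=np.hypot(C[...,0]-.522,C[...,1]+.032)
    z=C[(b>r+30)&(b>g+15)&(D<.08)&(C[...,2]>.07)]; print(n,"disc",np.linalg.lstsq(np.c_[z[:,:2]-[.522,-.032],np.ones(len(z))],z[:,2],rcond=None)[0])
    e=(r>g+60)&(r>b+60)&(D<.03)&(C[...,2]>.14); print("dot",e.sum(),np.median(C[e],0))
    for t in("timer","blue_bottle","red_bottle","label_roll","marker"): print(t,[np.round(d["xyz"],3).tolist() for d in cams.spot_in(p,t)[:1]])
    c=pix(p,[.522,-.032,.12])[0].astype(int);ims.append(cv2.resize(p["color"][c[1]-40:c[1]+40,c[0]-40:c[0]+40],(390,390),interpolation=cv2.INTER_CUBIC))
cv2.imwrite("pics/g.png",np.hstack(ims))
E
```

```text
time: 32.02
tcp_pos: [0.5236, -0.0309, 0.1428]
orientation: [-0.0, -0.005, 1.0, 0.0]
contact_force: [-0.5, -0.3, -0.3]
gripper_width: 0.998
time: 32.65
tcp_pos: [0.525, -0.0311, 0.2552]
orientation: [0.002, -0.005, 1.0, 0.0]
contact_force: [-0.6, -0.3, 0.3]
gripper_width: 0.997
time: 33.28
tcp_pos: [0.4394, 0.1532, 0.2516]
orientation: [-0.001, -0.01, 1.0, 0.0]
contact_force: [0.7, -0.3, -0.3]
gripper_width: 0.997
scene disc [0.00244043 0.00072231 0.11195957]
dot 17 [ 0.5260271  -0.03346259  0.1708908 ]
timer [[0.62, 0.189, 0.014]]
blue_bottle [[0.476, -0.07, 0.041]]
red_bottle []
label_roll [[0.518, -0.04, 0.159]]
marker [[0.389, -0.495, 0.016]]
top disc [0.00011972 0.00253507 0.11210984]
dot 18 [ 0.52224579 -0.02823982  0.17163244]
timer [[0.621, 0.187, 0.021]]
blue_bottle []
red_bottle []
label_roll [[0.65, -0.33, 0.029]]
marker [[0.397, -0.5, 0.011]]
```

View pics/g.png

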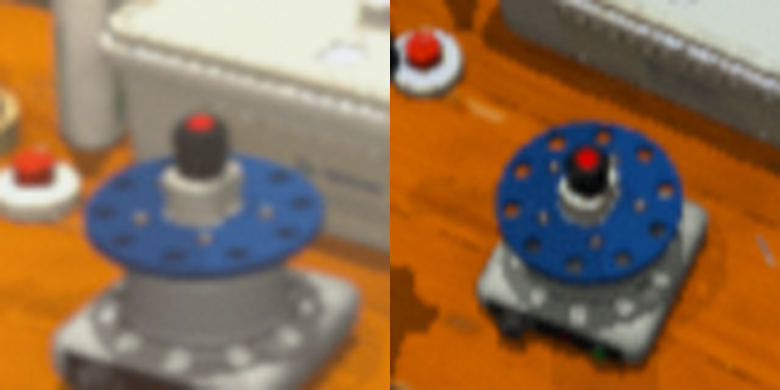

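Cap top is at 0.171 m, where it should be when home. The cap sits on the boss (dot at (588,158)) and the disc is flat at 0.112. Handing in.

```bash
python3 -c "
from h import *
print(ctrl.sign_off())"
```

```text
the job is handed in; nothing more can be done
None
```

The disc is mounted flat on the drive plate and the cap is snapped home on top of it. I handed the job in at about 33 s with the gripper open and clear.

- **Disc:** I gripped it by the boss flats and turned it 15° in the air, matching the stud angle seen by camera. All five studs went in with no search turning needed. Seating load was about 8 N including the disc's weight. The last check had its top at about 0.112 m (0.113 m expected), with tilt under 0.3° and studs showing in the holes.
- **Cap:** It snapped past the spring balls and stopped on the boss with about a 7 N push. Its top measured 0.171 m, exactly the expected height. There was up to about 3 N of side force on the way down, so I shifted the arm 1–1.5 mm and it went.
- **Disagreements:** The two cameras differed by 4–5 mm in y. I relied mainly on the top view, and the arm's own readings agreed with it.
- **Other things on the table:** The final check found the timer, label roll and marker where they were. The networks missed both bottles in that last look, so I did not confirm those, but the arm never went near them.

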